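# Check the travel of two hand levers in the hardness lab

### The arm

A 6-joint arm with a two-finger parallel gripper is mounted at the origin on the work surface. World frame = base frame: x ahead of the robot, y to its left, z up, the work surface at z = 0. Lengths are in m, angles in rad, forces in N, time in s.
With the tool pointing down it reaches from about 0.35 to 0.775 m from the base axis. Payload 5.5 kg.
Tool frame: the origin (TCP) lies midway between the tips of the shut fingers; the grasp point (between the pads) lies 19 mm behind it; z points along the fingers, y is the line along which they close (so a half turn about z gives the same grasp; the last joint's range is limited). The gripper opens to 85 mm and grips with 20 to 120 N. Pads are 22 mm wide; open, the fingers measure 114 mm over their backs; the gripper's body (76 mm by 85 mm) begins 54 mm behind the grasp point. The pads swing forward as they close: fully open they stand 13 mm farther back than shut.
Start: joints at [-1.427, 0.313, 0.046, 1.304, 0, 1.431], TCP at [0.161, -0.552, 0.231] pointing down, gripper open.
Joint ranges: [-2.76, 2.76], [-0.86, 1.69], [-1.03, 1.26], [-2.2, 2.34], [-1.47, 1.5], [-3.14, 3.14]. Speed limits (rad/s): [2.57, 2.57, 3.14, 3.14, 3.14, 3.14].

### API

Orientations are given as a unit quaternion [w, x, y, z].
In Python, from workcell import env gives the robot as it stands. The module is installed in compiled form; this text tells all that it offers.
- The arm moves only by the tool servo_tool, never from a script. Its argument "increments" is a list of rows, each an object of numbers: "grip": the closure, from 0 (fully open) to 1 (shut); "x", "y", "z": the shift along the tool's x, y, z in mm; "roll": the turn about the tool's z in degrees. In form: [{"grip": .., "x": .., "y": .., "z": .., "roll": ..}, ...]. A call has 1 to 5 rows; each row shifts and turns the commanded pose from where the row before left it, along the tool's axes as they then stand; what a row does not reach is not made up. A row lasts 1/12 s, in which the tool goes at most 41.7 mm and 7.16 degrees, less where a joint would pass 70% of its speed; a pose out of reach is approached as far as the arm can. A call is refused whole if a number of a shift passes 41.7 or a number of a turn 7.16, either way. A call with a gripper value outside its range is refused whole. The fingers move at their own pace and stop on an object; "grip_force" is the grip in N (left out, the last holds). Time passes only in rows, so rows that do not move let the fingers close. It gives the time, the measured TCP pose, the force, the opening and the grip force at its end, in the units of the state.
- env.get_state(): the state, without advancing time (a new reading comes with each control period).
- env.read_camera(name): name is "scene" or "top"; returns the picture (420x560x3 uint8, red, green, blue); there is no depth.
- env.get_calibration(name): a dict with "vertical_fov" (degrees; the focal length in pixels is half the picture's height over the tangent of half this angle, whatever the lens; pixels are square), "cx", "cy" (the principal point, pixels), "rvec" (rotation vector, rad) and "tvec" (3), from world to camera coordinates, as OpenCV has them. Camera axes: x right, y down, z forward; pixel columns grow to the right and rows downward; lengths in m; the calibration is good to about 2 mm. A picture is of the moment at which its call begins. get_calibration takes no time and is no camera call.
- env.hand_in(): hands the job in; it is judged then, once.
The state is a dict: "clock": time; "joint_pos": joint angles; "qvel": joint speeds; "tau": joint torques, N m; "tcp_pos": TCP position; "orientation": TCP orientation; "wrist_force": force on the tool from outside, world axes, zero at the start; "ft_torque": the same for the moment, N m; "finger_gap": finger opening in m; "grip_force": force on a finger pad.
Only numpy, scipy, OpenCV 4.12 (cv2) and the standard library are available. Lean on these libraries where they do the work, as an engineer would, in place of code of your own. Each camera call takes 0.05 s, during which the arm holds its last target. There are 200 camera calls.

### The job

Check that the two sprung hand levers stop short of their bars: with the outside of your fingers, from the lever's outer side, press the long ball-ended lever in as far as its stop, hold it there for a moment and let it swing all the way back out; then press the short plain lever in to its stop in the same way and finish while holding it there. Press firmly but do not force them, keep the fingers out of the gap between lever and bar, grip nothing, and leave the other things on the bench where they stand.

Things in the scene. Friction and masses are not known exactly. Their poses are not given: they have to be found in the camera images.
- long_stand: fixed stand of the long lever: foot 100 (x) by 210 (y) by 12 mm, origin under its centre, x from lever towards bar. A 26 mm thick rubber-gripped bar lies along y at x = 0, axis 85 mm high, from a stout post at the +y end (104 mm high) to a thin post at the -y end (97 mm high). Lever pivot: x -45, y +70 mm, in a fork reaching x -62 mm (pin top 107 mm). Stands swap sides; yaw up to 0.35 rad
- short_stand: fixed stand of the short lever: foot 100 (x) by 210 (y) by 12 mm, origin under its centre, x from lever towards bar. A 26 mm thick rubber-gripped bar lies along y at x = 0, axis 85 mm high, from a stout post at the -y end (104 mm high) to a thin post at the +y end (97 mm high). Lever pivot: x -45, y -70 mm, in a fork reaching x -62 mm (pin top 107 mm). Stands swap sides; yaw up to 0.35 rad
- long_lever (a joint): long lever: upright dark steel blade 10 mm thick, 74 to 96 mm above the table, 163 mm long from pivot, with a 26 mm ball end. Value q in rad: 0 = let out, slanting away from the bar; 0.45 = on its solid stop, parallel to the bar, 27 mm short of the grip. Pivot to tip, stand frame: (-sin(0.45-q), -cos(0.45-q)). Spring returns it: 0.24 N m at 0, 0.51 N m at the stop
- short_lever (a joint): short lever: upright dark steel blade 10 mm thick, 74 to 96 mm above the table, 110 mm long from pivot, plain end. Value q in rad: 0 = let out, slanting away from the bar; 0.45 = on its solid stop, parallel to the bar, 27 mm short of the grip. Pivot to tip, stand frame: (-sin(0.45-q), +cos(0.45-q)). Spring returns it: 0.24 N m at 0, 0.51 N m at the stop
- long_lever_face (a point): point on the long lever's outer face (turned away from the bar), 85 mm above the table, 100 mm from the pivot along the lever; moves with it. Its x axis points square through the 10 mm blade towards the bar, its y axis lies along the lever
- short_lever_face (a point): point on the short lever's outer face (turned away from the bar), 85 mm above the table, 85 mm from the pivot along the lever; moves with it. Its x axis points square through the 10 mm blade towards the bar, its y axis lies along the lever
- ref_disc: bystander, loose: a bright steel hardness reference disc, 60 mm across, 14 mm high, standing between the two stands, nearer the robot; origin at the centre of its underside
- block: bystander, loose: a dark steel cube of 36 mm, behind the long-lever stand; origin at the centre of its underside
- indenter: bystander, loose: a steel indenter holder, 32 mm across, 50 mm high with a 16 mm stem, behind the short-lever stand; origin at the centre of its underside
- oil: bystander, loose: a white plastic bottle, 52 mm across, 120 mm high, beyond the stands; origin at the centre of its underside
- loupe: bystander, loose: a black eye loupe, 38 mm across, 42 mm high, at the robot's left; origin at the centre of its underside
- anvil: bystander, loose: a round steel V-anvil, 52 mm across, about 35 mm high, at the robot's right; origin at the centre of its underside
- spanner: bystander, loose: a steel spanner lying flat at the left edge of the work; origin at the centre of its underside

How it is judged:
On the way, in this order (a step that is already met when the one before it is completed fails the run):
1. the long lever is pressed in to its stop by the fingers and held a moment (value of joint long_lever above 0.41 rad and contact force between the fingers and long_lever above 2 N), for 0.3 s.
2. the long lever is let go and back out (value of joint long_lever below 0.04 rad and contact force between the fingers and long_lever below 0.2 N), for 0.2 s.
3. the short lever is pressed in to its stop by the fingers and held a moment (value of joint short_lever above 0.41 rad and contact force between the fingers and short_lever above 2 N), for 0.3 s.
At the end, for the whole second after the job is handed in: the short lever is held still at its stop (value above 0.41 rad) by the fingers pressing with more than 2 N, and the long lever is fully let out (below 0.04 rad) and untouched (all of step 2 and all of step 3 and velocity of joint short_lever between -0.05 and 0.05 rad/s); the arm keeps its last pose, push and grip.
It fails at once if a lever is forced: pressed with more than 50 N (contact force between any of the arm, the fingers and long_lever above 50 N or contact force between any of the arm, the fingers and short_lever above 50 N).
It fails at once if the point between the fingertips enters the gap between lever and bar or closes round the lever ((x of the grasp point in the frame of long_lever_face between 0.002 and 0.045 m and y of the grasp point in the frame of long_lever_face between -0.05 and 0.05 m and z of the grasp point in the frame of long_lever_face between -0.03 and 0.03 m) or (x of the grasp point in the frame of short_lever_face between 0.002 and 0.045 m and y of the grasp point in the frame of short_lever_face between -0.05 and 0.05 m and z of the grasp point in the frame of short_lever_face between -0.03 and 0.03 m)).
It fails at once if both levers are pressed in at once (value of joint each of long_lever, short_lever above 0.15 rad).
It fails at once if a bystander is lifted or moved by more than 15 mm (distance of any of ref_disc, block, indenter, oil, loupe, anvil, spanner from where it was at the start of the episode above 0.015 m).
It also fails if it takes over 54 s, if anything falls off the work surface, if the arm or the gripper's body presses on something with over 40 N, if the wrist force passes 120 N, or if a joint passes its speed limit or range.

## Working session

There is one attempt and no reset: what is moved stays moved. The work goes in short steps, Python scripts to look and compute and a tool call to move; the robot and the scene stay as the last step left them, time stands still between calls to the robot, and variables do not carry over. Pictures are saved under pics/ and viewed, at most 10 in all, crops included, and the job is handed in when it is done.

Besides the shell and the picture viewer there is one more tool, called as name([rows], argument=value, ...), one row to a line, values as JSON. servo_tool: Moves the arm, as the interface text tells. Its arguments: {"type":"object","properties":{"increments":{"type":"array"},"grip_force":{"type":"number"}},"required":["increments"]}

```bash
mkdir -p pics
python3 - <<'E'
from workcell import env
import cv2
for n in("top","scene"):
    im=env.read_camera(n); cv2.imwrite(f"pics/{n}0.png",im[:,:,::-1]); print(n,env.get_calibration(n))
s=env.get_state();print(s)
E
```

```text
top {'vertical_fov': 53.72741127951157, 'cx': 275.5864518253481, 'cy': 212.77280826747688, 'rvec': array([ 2.10400459, -2.14860395,  0.18636162]), 'tvec': array([0.00863418, 0.60311765, 0.96602084])}
scene {'vertical_fov': 54.090474276970944, 'cx': 272.8967711303244, 'cy': 211.0077607388399, 'rvec': array([ 2.1425415 ,  1.09190971, -0.44359932]), 'tvec': array([-0.34764519, -0.29414352,  1.56460095])}
{'clock': 0.1, 'joint_pos': array([-1.42657421e+00,  3.13968944e-01,  4.51218727e-02,  1.30360528e+00,
        1.09258106e-05,  1.43118283e+00]), 'qvel': array([-0.00093978, -0.00093827,  0.00072518, -0.00137567,  0.00077137,
       -0.00119694]), 'tau': array([ 3.94123985e-03, -4.81724203e+01,  2.99245369e+01,  1.26667757e-02,
       -6.58216163e-05,  4.65390031e-06]), 'tcp_pos': array([ 0.16094516, -0.55155491,  0.23048519]), 'orientation': array([-8.28021919e-04,  9.89946219e-01,  1.41441850e-01,  3.55489437e-06]), 'wrist_force': array([ 0.03783524, -0.60777759, -0.07449842]), 'ft_torque': array([-0.00228983, -0.00512568, -0.05092868]), 'grip_force': 0.0, 'finger_gap': 0.08523431043905308}
```

View pics/top0.png

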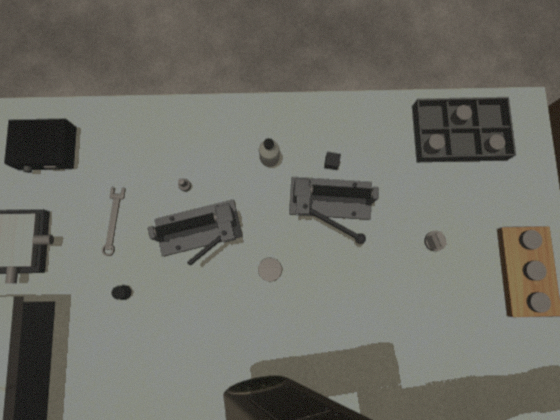

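View pics/scene0.png

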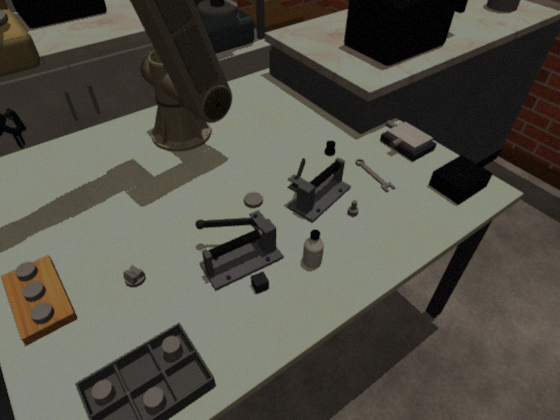

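The top view shows the long stand around (333,198) with its ball at (360,239). The short stand is around (197,228) with its lever tip at (190,263). Next I'll zoom in to get the corners.

Run:
```python
import cv2
im=cv2.imread("pics/top0.png")
c=cv2.resize(im[160:280,140:390],None,fx=3.2,fy=3.2,interpolation=cv2.INTER_CUBIC)
c=cv2.convertScaleAbs(c,alpha=1.8,beta=10); cv2.imwrite("pics/crop0.png",c)
```

```text
(no output)
```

View pics/crop0.png

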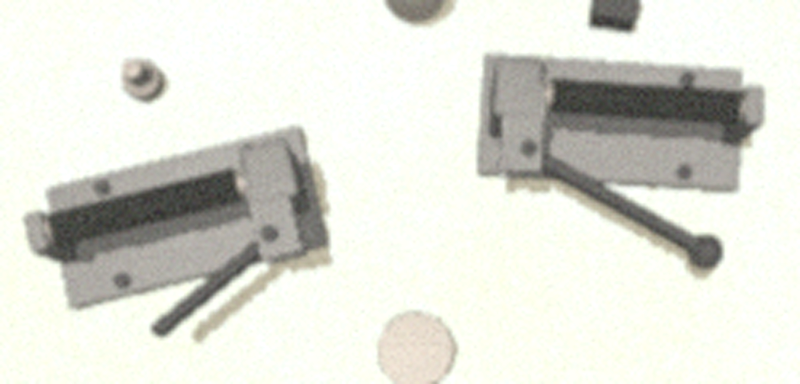

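```bash
cat > h.py <<'E'
import numpy as np,cv2
from workcell import env
from scipy.optimize import least_squares
cal=env.get_calibration("top")
f=210/np.tan(np.radians(cal["vertical_fov"])/2)
K=np.array([[f,0,cal["cx"]],[0,f,cal["cy"]],[0,0,1]])
proj=lambda P:cv2.projectPoints(np.array(P,float),cal["rvec"],cal["tvec"],K,None)[0][:,0]
def w(p,P):
    P=np.array(P,float);c,s=np.cos(p[2]),np.sin(p[2])
    return np.c_[p[0]+c*P[:,0]-s*P[:,1],p[1]+s*P[:,0]+c*P[:,1],P[:,2]]
sn,cs=np.sin(.45),np.cos(.45)
foot=[(.05,.105,.012),(.05,-.105,.012),(-.05,-.105,.012),(-.05,.105,.012)]
ML=foot+[(-.045,.07,.107),(-.045-.163*sn,.07-.163*cs,.085)]
MS=foot+[(-.045,-.07,.107),(-.045-.11*sn,-.07+.11*cs,.096)]
E
python3 - <<'E'
from h import *
px=lambda a:np.array(a)/3.2+[140-.34,160-.34]
L=px([(485,55),(741,70),(738,190),(479,175),(529,148),(706,250)])
S=px([(47,188),(302,127),(327,248),(72,307),(270,234),(159,329)])
R=cv2.Rodrigues(cal["rvec"])[0];C=-R.T@cal["tvec"]
def ray(u,z):
    d=R.T@np.linalg.inv(K)@[*u,1];return C+d*(z-C[2])/d[2]
for n,M,U,sg,r in(("L",ML,L,-1,.1),("S",MS,S,1,.085)):
    s=least_squares(lambda p:(proj(w(p,M))-U).ravel(),[.6,0,0],loss="soft_l1");p=s.x
    print(n,p.round(4),"\n",(proj(w(p,M))-U).round(1).tolist())
    for q in(0,.45):
        a=.45-q;d=np.array([-np.sin(a),sg*np.cos(a)]);nrm=np.array([np.cos(a),sg*np.sin(a)*1])
        nrm=np.array([np.cos(a),sg*np.sin(a)])
        F=np.array([-.045,-sg*.07])+r*d-.005*nrm
        print(q,"face",w(p,[(*F,.085)])[0].round(4), "face normal yaw deg",np.degrees(p[2]+sg*a).round(1),"tip",w(p,[(*(np.array([-.045,-sg*.07])+(.163 if sg<0 else .11)*d),.085)])[0].round(4))
print("disc",ray((269.5,269),.014),"loupe",ray((121,292),.03),"anvil",ray((435,241),.03))
E
```

```text
L [ 0.6477 -0.1456 -0.0829] 
 [[-0.6, -0.5], [0.2, -0.4], [0.3, 0.0], [-0.9, -0.2], [-0.4, -0.1], [4.5, 3.1]]
0 face [ 0.5535 -0.1557  0.085 ] face normal yaw deg -30.5 tip [ 0.5258 -0.2125  0.085 ]
0.45 face [ 0.5954 -0.1714  0.085 ] face normal yaw deg -4.7 tip [ 0.5952 -0.2346  0.085 ]
S [0.5777 0.1934 0.2193] 
 [[0.0, -0.4], [0.3, -0.4], [1.1, -0.8], [-0.4, 0.5], [0.3, 0.1], [-1.8, 1.1]]
0 face [0.4924 0.1789 0.085 ] face normal yaw deg 38.3 tip [0.4808 0.2016 0.085 ]
0.45 face [0.5256 0.1972 0.085 ] face normal yaw deg 12.6 tip [0.5251 0.2227 0.085 ]
disc [0.46804795 0.01417224 0.014     ] loupe [0.4192006  0.37714494 0.03      ] anvil [ 0.5277798 -0.3982858  0.03     ]
```

servo_tool([
  {"grip": 1,"x": 0,"y": 0,"z": 0,"roll": 7},
  {"grip": 1,"x": 0,"y": 0,"z": 0,"roll": 7},
  {"grip": 1,"x": 0,"y": 0,"z": 0,"roll": 7},
  {"grip": 1,"x": 18,"y": -24,"z": 0,"roll": 0},
  {"grip": 1,"x": 18,"y": -24,"z": 0,"roll": 0},
], grip_force=20)

```text
clock: 0.52
tcp_pos: [0.2004, -0.5072, 0.2303]
orientation: [-0.001, 0.999, -0.043, -0.0]
wrist_force: [0.0, -0.0, 0.1]
finger_gap: 0.0255
grip_force: 0.0
```

servo_tool([
  {"grip": 1,"x": 18,"y": -24,"z": 0,"roll": 0},
  {"grip": 1,"x": 18,"y": -24,"z": 0,"roll": 0},
  {"grip": 1,"x": 18,"y": -24,"z": 0,"roll": 0},
  {"grip": 1,"x": 18,"y": -24,"z": 0,"roll": 0},
  {"grip": 1,"x": 18,"y": -24,"z": 0,"roll": 0},
])

```text
clock: 0.93
tcp_pos: [0.301, -0.3936, 0.2309]
orientation: [-0.0, 0.999, -0.041, -0.0]
wrist_force: [0.5, -0.4, 0.6]
finger_gap: -0.0002
grip_force: 0.0
```

servo_tool([
  {"grip": 1,"x": 18,"y": -24,"z": 0,"roll": 0},
  {"grip": 1,"x": 18,"y": -24,"z": 0,"roll": 0},
  {"grip": 1,"x": 18,"y": -24,"z": 0,"roll": 0},
  {"grip": 1,"x": 18,"y": -24,"z": 0,"roll": 0},
  {"grip": 1,"x": 0,"y": 0,"z": 0,"roll": 0},
])

```text
clock: 1.35
tcp_pos: [0.3822, -0.3015, 0.2311]
orientation: [-0.001, 0.999, -0.039, 0.0]
wrist_force: [0.0, 0.9, -0.4]
finger_gap: -0.0003
grip_force: 0.0
```

servo_tool([
  {"grip": 1,"x": 19,"y": -28,"z": 0,"roll": 0},
  {"grip": 1,"x": 19,"y": -28,"z": 0,"roll": 0},
  {"grip": 1,"x": 19,"y": -28,"z": 0,"roll": 0},
  {"grip": 1,"x": 19,"y": -28,"z": 0,"roll": 0},
  {"grip": 1,"x": 19,"y": -28,"z": 0,"roll": 0},
])

```text
clock: 1.77
tcp_pos: [0.4868, -0.1727, 0.231]
orientation: [0.0, 0.999, -0.042, -0.0]
wrist_force: [0.2, -0.6, -1.2]
finger_gap: 0.0001
grip_force: 0.0
```

servo_tool([
  {"grip": 1,"x": 0,"y": 0,"z": 32,"roll": 0},
  {"grip": 1,"x": 0,"y": 0,"z": 32,"roll": 0},
  {"grip": 1,"x": 0,"y": 0,"z": 32,"roll": 0},
  {"grip": 1,"x": 0,"y": 0,"z": 32,"roll": 0},
  {"grip": 1,"x": 0,"y": 0,"z": 30,"roll": 0},
])

```text
clock: 2.18
tcp_pos: [0.4857, -0.1735, 0.0714]
orientation: [-0.0, 0.999, -0.041, -0.0]
wrist_force: [0.1, -1.0, -0.2]
finger_gap: -0.0001
grip_force: 0.0
```

servo_tool([
  {"grip": 1,"x": 0,"y": 0,"z": 0,"roll": 0},
  {"grip": 1,"x": 0,"y": 0,"z": 0,"roll": 0},
])

```text
clock: 2.35
tcp_pos: [0.4846, -0.1731, 0.072]
orientation: [-0.001, 0.999, -0.042, -0.002]
wrist_force: [-0.6, -0.2, 1.1]
finger_gap: 0.0001
grip_force: 0.0
```

Run:
```python
from workcell import env
import cv2
a=env.read_camera("top")[:,:,::-1][160:310,140:390];b=env.read_camera("scene")[:,:,::-1][120:300,150:400]
a=cv2.resize(a,(750,450)) ;b=cv2.resize(b,(750,540))
import numpy as np
c=cv2.resize(np.vstack([a,b]),None,fx=.6,fy=.6);cv2.imwrite("pics/p1.png",cv2.convertScaleAbs(c,alpha=1.8,beta=10));print(env.get_state()["tcp_pos"],env.get_state()["wrist_force"])
```

```text
[ 0.48727927 -0.17447161  0.07486076] [ 0.50153517 -0.18852767  0.20873674]
```

View pics/p1.png

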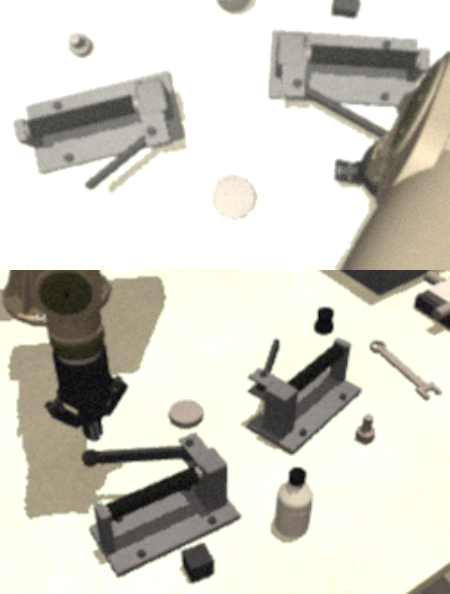

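The fingers are outside the long lever, about 40 mm short of it, with both stands clear. Next I'll press.

servo_tool([
  {"grip": 1,"x": 10,"y": 0,"z": 3,"roll": 0},
  {"grip": 1,"x": 10,"y": 0,"z": 0,"roll": 0},
  {"grip": 1,"x": 8,"y": 0,"z": 0,"roll": 0},
  {"grip": 1,"x": 6,"y": 0,"z": 0,"roll": 0},
  {"grip": 1,"x": 6,"y": 0,"z": 0,"roll": 0},
])

```text
clock: 2.87
tcp_pos: [0.5273, -0.1769, 0.0707]
orientation: [-0.0, 0.999, -0.041, 0.0]
wrist_force: [-1.1, 1.8, -0.0]
finger_gap: 0.0004
grip_force: 0.7
```

servo_tool([
  {"grip": 1,"x": 6,"y": 0,"z": 0,"roll": 0},
  {"grip": 1,"x": 6,"y": 0,"z": 0,"roll": 0},
  {"grip": 1,"x": 6,"y": 0,"z": 0,"roll": 0},
  {"grip": 1,"x": 6,"y": 0,"z": 0,"roll": 0},
  {"grip": 1,"x": 6,"y": 0,"z": 0,"roll": 0},
])

```text
clock: 3.28
tcp_pos: [0.5561, -0.1796, 0.07]
orientation: [0.0, 0.999, -0.042, -0.001]
wrist_force: [-4.1, -1.3, 0.9]
finger_gap: 0.0001
grip_force: 1.7
```

servo_tool([
  {"grip": 1,"x": 6,"y": 0,"z": 0,"roll": 0},
  {"grip": 1,"x": 4,"y": 0,"z": 0,"roll": 0},
  {"grip": 1,"x": 3,"y": 0,"z": 0,"roll": 0},
  {"grip": 1,"x": 3,"y": 0,"z": 0,"roll": 0},
  {"grip": 1,"x": 0,"y": 0,"z": 0,"roll": 0},
])

```text
clock: 3.7
tcp_pos: [0.5724, -0.1809, 0.0702]
orientation: [0.0, 0.999, -0.041, -0.0]
wrist_force: [-4.5, -2.1, 0.8]
finger_gap: -0.0002
grip_force: 2.0
```

servo_tool([
  {"grip": 1,"x": 3,"y": 0,"z": 0,"roll": 0},
  {"grip": 1,"x": 3,"y": 0,"z": 0,"roll": 0},
  {"grip": 1,"x": 2,"y": 0,"z": 0,"roll": 0},
  {"grip": 1,"x": 0,"y": 0,"z": 0,"roll": 0},
])

```text
clock: 4.03
tcp_pos: [0.58, -0.1816, 0.0702]
orientation: [0.0, 0.999, -0.041, -0.0]
wrist_force: [-4.0, -1.9, 0.2]
finger_gap: -0.0001
grip_force: 2.2
```

servo_tool([
  {"grip": 1,"x": 1.5,"y": 0,"z": 0,"roll": 0},
  {"grip": 1,"x": 0,"y": 0,"z": 0,"roll": 0},
])

```text
clock: 4.2
tcp_pos: [0.5813, -0.1817, 0.0702]
orientation: [0.0, 0.999, -0.041, -0.0]
wrist_force: [-4.7, -2.8, 0.4]
finger_gap: 0.0001
grip_force: 2.2
```

servo_tool([
  {"grip": 1,"x": 1.5,"y": 0,"z": 0,"roll": 0},
  {"grip": 1,"x": 0,"y": 0,"z": 0,"roll": 0},
])

```text
clock: 4.37
tcp_pos: [0.5827, -0.1819, 0.0702]
orientation: [0.0, 0.999, -0.041, -0.0]
wrist_force: [-5.4, -2.9, -0.7]
finger_gap: 0.0
grip_force: 2.3
```

servo_tool([
  {"grip": 1,"x": 1.5,"y": 0,"z": 0,"roll": 0},
  {"grip": 1,"x": 0,"y": 0,"z": 0,"roll": 0},
])

```text
clock: 4.53
tcp_pos: [0.5831, -0.1819, 0.0702]
orientation: [0.0, 0.999, -0.042, -0.001]
wrist_force: [-7.8, -3.3, 1.9]
finger_gap: 0.0
grip_force: 3.6
```

servo_tool([
  {"grip": 1,"x": 1.0,"y": 0,"z": 0,"roll": 0},
  {"grip": 1,"x": 0,"y": 0,"z": 0,"roll": 0},
])

```text
clock: 4.7
tcp_pos: [0.5831, -0.1818, 0.0702]
orientation: [0.0, 0.999, -0.042, -0.002]
wrist_force: [-10.2, -2.8, 4.1]
finger_gap: 0.0004
grip_force: 5.0
```

The tool has stopped moving while the force rises, so the lever is on its stop. I'll hold, then retreat.

servo_tool([
  {"grip": 1,"x": 1,"y": 0,"z": 0,"roll": 0},
  {"grip": 1,"x": 0,"y": 0,"z": 0,"roll": 0},
  {"grip": 1,"x": 0,"y": 0,"z": 0,"roll": 0},
  {"grip": 1,"x": 0,"y": 0,"z": 0,"roll": 0},
  {"grip": 1,"x": 0,"y": 0,"z": 0,"roll": 0},
])

```text
clock: 5.12
tcp_pos: [0.5831, -0.1819, 0.0702]
orientation: [0.0, 0.999, -0.042, -0.003]
wrist_force: [-13.5, -2.5, 6.8]
finger_gap: 0.0
grip_force: 6.4
```

servo_tool([
  {"grip": 1,"x": -5,"y": 0,"z": 0,"roll": 0},
  {"grip": 1,"x": -8,"y": 0,"z": 0,"roll": 0},
  {"grip": 1,"x": -10,"y": 0,"z": 0,"roll": 0},
  {"grip": 1,"x": -10,"y": 0,"z": 0,"roll": 0},
  {"grip": 1,"x": -10,"y": 0,"z": 0,"roll": 0},
])

```text
clock: 5.53
tcp_pos: [0.5434, -0.1769, 0.0702]
orientation: [-0.001, 0.999, -0.041, 0.001]
wrist_force: [-1.5, 2.2, -0.6]
finger_gap: -0.0001
grip_force: 1.1
```

servo_tool([
  {"grip": 1,"x": -10,"y": 0,"z": 0,"roll": 0},
  {"grip": 1,"x": -15,"y": 0,"z": 0,"roll": 0},
  {"grip": 1,"x": -20,"y": 0,"z": 0,"roll": 0},
  {"grip": 1,"x": -20,"y": 0,"z": 0,"roll": 0},
  {"grip": 1,"x": -20,"y": 0,"z": 0,"roll": 0},
])

```text
clock: 5.95
tcp_pos: [0.4597, -0.1712, 0.0709]
orientation: [0.0, 0.999, -0.041, 0.002]
wrist_force: [0.7, 0.2, -0.1]
finger_gap: 0.0002
grip_force: 0.0
```

servo_tool([
  {"grip": 1,"x": 0,"y": 0,"z": -25,"roll": 0},
  {"grip": 1,"x": 0,"y": 0,"z": -35,"roll": 0},
  {"grip": 1,"x": 0,"y": 0,"z": -20,"roll": 0},
  {"grip": 1,"x": 0,"y": 0,"z": 0,"roll": 0},
])

```text
clock: 6.28
tcp_pos: [0.4629, -0.1728, 0.1557]
orientation: [0.002, 0.999, -0.041, 0.006]
wrist_force: [0.6, -0.9, 0.2]
finger_gap: 0.0
grip_force: 0.0
```

Run:
```python
from workcell import env
import cv2
import numpy as np
a=env.read_camera("top")[:,:,::-1][160:310,140:390]
cv2.imwrite("pics/p2.png",cv2.convertScaleAbs(cv2.resize(a,(500,300)),alpha=1.8,beta=10));print(env.get_state()["tcp_pos"],env.get_state()["wrist_force"])
```

```text
[ 0.46189041 -0.17229236  0.15346634] [ 0.2005284  -0.33342727 -0.53982822]
```

View pics/p2.png

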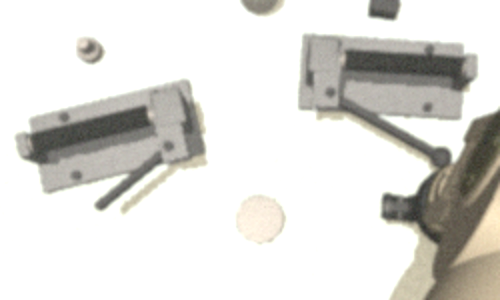

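The long lever is fully out, with its ball at crop position (441,157) as before. Next I'll go over to the short lever.

servo_tool([
  {"grip": 1,"x": 0,"y": 0,"z": 0,"roll": -5.8},
  {"grip": 1,"x": 0,"y": 0,"z": 0,"roll": -5.8},
  {"grip": 1,"x": 0,"y": 0,"z": 0,"roll": -5.8},
  {"grip": 1,"x": 3.5,"y": -28,"z": 0,"roll": 0},
  {"grip": 1,"x": 3.5,"y": -28,"z": 0,"roll": 0},
])

```text
clock: 6.75
tcp_pos: [0.4539, -0.1151, 0.1492]
orientation: [-0.0, 0.994, 0.109, 0.001]
wrist_force: [-0.3, 0.4, 0.4]
finger_gap: 0.0002
grip_force: 0.0
```

servo_tool([
  {"grip": 1,"x": 3.5,"y": -28,"z": 0,"roll": 0},
  {"grip": 1,"x": 3.5,"y": -28,"z": 0,"roll": 0},
  {"grip": 1,"x": 3.5,"y": -28,"z": 0,"roll": 0},
  {"grip": 1,"x": 3.5,"y": -28,"z": 0,"roll": 0},
  {"grip": 1,"x": 3.5,"y": -28,"z": 0,"roll": 0},
])

```text
clock: 7.17
tcp_pos: [0.4396, 0.027, 0.1494]
orientation: [-0.001, 0.994, 0.11, 0.0]
wrist_force: [0.6, 0.9, -0.8]
finger_gap: -0.0001
grip_force: 0.0
```

servo_tool([
  {"grip": 1,"x": 3.5,"y": -28,"z": 0,"roll": 0},
  {"grip": 1,"x": 3.5,"y": -28,"z": 0,"roll": 0},
  {"grip": 1,"x": 3.5,"y": -28,"z": 0,"roll": 0},
  {"grip": 1,"x": 3.5,"y": -28,"z": 0,"roll": 0},
  {"grip": 1,"x": 0,"y": 0,"z": 0,"roll": 0},
])

```text
clock: 7.58
tcp_pos: [0.4282, 0.1417, 0.1494]
orientation: [-0.001, 0.994, 0.113, 0.0]
wrist_force: [-0.1, -0.3, -1.3]
finger_gap: -0.0
grip_force: 0.0
```

servo_tool([
  {"grip": 1,"x": 0,"y": -28,"z": 0,"roll": 0},
  {"grip": 1,"x": 0,"y": 0,"z": 30,"roll": 0},
  {"grip": 1,"x": 0,"y": 0,"z": 30,"roll": 0},
  {"grip": 1,"x": 0,"y": 0,"z": 19,"roll": 0},
  {"grip": 1,"x": 0,"y": 0,"z": 0,"roll": 0},
])

```text
clock: 8.0
tcp_pos: [0.4193, 0.1643, 0.067]
orientation: [0.0, 0.994, 0.111, -0.004]
wrist_force: [-0.5, -0.7, -0.6]
finger_gap: -0.0
grip_force: 0.0
```

servo_tool([
  {"grip": 1,"x": 0,"y": 0,"z": 0,"roll": 0},
])

```text
clock: 8.08
tcp_pos: [0.4217, 0.1645, 0.0701]
orientation: [-0.0, 0.994, 0.11, -0.001]
wrist_force: [-0.2, 0.0, -0.1]
finger_gap: 0.0
grip_force: 0.0
```

Run:
```python
from workcell import env
import cv2
import numpy as np
a=env.read_camera("top")[:,:,::-1][160:310,140:390]
cv2.imwrite("pics/p3.png",cv2.convertScaleAbs(cv2.resize(a,(500,300)),alpha=1.8,beta=10));print(env.get_state()["tcp_pos"],env.get_state()["wrist_force"])
```

```text
[0.42294421 0.16472711 0.07136068] [-0.63561475 -0.3069366   0.03128019]
```

View pics/p3.png

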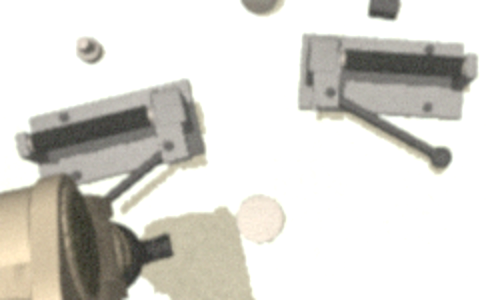

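The fingers stand in front of the short lever and clear of it. The long lever is out and the disc hasn't moved. Next I'll press.

servo_tool([
  {"grip": 1,"x": 10,"y": -4,"z": 0,"roll": 0},
  {"grip": 1,"x": 10,"y": 0,"z": 0,"roll": 0},
  {"grip": 1,"x": 8,"y": 0,"z": 0,"roll": 0},
  {"grip": 1,"x": 6,"y": 0,"z": 0,"roll": 0},
  {"grip": 1,"x": 6,"y": 0,"z": 0,"roll": 0},
])

```text
clock: 8.55
tcp_pos: [0.4627, 0.1779, 0.0718]
orientation: [-0.0, 0.994, 0.11, 0.001]
wrist_force: [0.1, 0.6, 0.9]
finger_gap: -0.0
grip_force: 0.0
```

servo_tool([
  {"grip": 1,"x": 6,"y": 0,"z": 0,"roll": 0},
  {"grip": 1,"x": 6,"y": 0,"z": 0,"roll": 0},
  {"grip": 1,"x": 6,"y": 0,"z": 0,"roll": 0},
  {"grip": 1,"x": 6,"y": 0,"z": 0,"roll": 0},
  {"grip": 1,"x": 6,"y": 0,"z": 0,"roll": 0},
])

```text
clock: 8.97
tcp_pos: [0.4891, 0.1842, 0.0706]
orientation: [-0.0, 0.994, 0.11, -0.002]
wrist_force: [-4.5, -0.7, 0.5]
finger_gap: -0.0003
grip_force: 2.0
```

servo_tool([
  {"grip": 1,"x": 5,"y": 0,"z": 0,"roll": 0},
  {"grip": 1,"x": 4,"y": 0,"z": 0,"roll": 0},
  {"grip": 1,"x": 3,"y": 0,"z": 0,"roll": 0},
  {"grip": 1,"x": 3,"y": 0,"z": 0,"roll": 0},
  {"grip": 1,"x": 0,"y": 0,"z": 0,"roll": 0},
])

```text
clock: 9.38
tcp_pos: [0.5046, 0.1878, 0.0709]
orientation: [-0.0, 0.994, 0.11, -0.001]
wrist_force: [-4.6, 1.4, 0.0]
finger_gap: 0.0003
grip_force: 2.5
```

servo_tool([
  {"grip": 1,"x": 3,"y": 0,"z": 0,"roll": 0},
  {"grip": 1,"x": 3,"y": 0,"z": 0,"roll": 0},
  {"grip": 1,"x": 0,"y": 0,"z": 0,"roll": 0},
])

```text
clock: 9.63
tcp_pos: [0.5101, 0.1892, 0.0708]
orientation: [-0.0, 0.994, 0.111, -0.001]
wrist_force: [-6.6, 2.2, -0.1]
finger_gap: -0.0
grip_force: 2.8
```

servo_tool([
  {"grip": 1,"x": 1.5,"y": 0,"z": 0,"roll": 0},
  {"grip": 1,"x": 0,"y": 0,"z": 0,"roll": 0},
])

```text
clock: 9.8
tcp_pos: [0.5112, 0.1896, 0.0708]
orientation: [-0.0, 0.994, 0.111, -0.001]
wrist_force: [-6.4, 1.0, 0.7]
finger_gap: -0.0001
grip_force: 2.8
```

servo_tool([
  {"grip": 1,"x": 1.5,"y": 0,"z": 0,"roll": 0},
  {"grip": 1,"x": 0,"y": 0,"z": 0,"roll": 0},
])

```text
clock: 9.97
tcp_pos: [0.5126, 0.1899, 0.0709]
orientation: [-0.001, 0.994, 0.111, -0.001]
wrist_force: [-7.0, 2.1, 1.3]
finger_gap: -0.0
grip_force: 2.9
```

servo_tool([
  {"grip": 1,"x": 1.5,"y": 0,"z": 0,"roll": 0},
  {"grip": 1,"x": 0,"y": 0,"z": 0,"roll": 0},
])

```text
clock: 10.13
tcp_pos: [0.514, 0.1904, 0.0709]
orientation: [-0.001, 0.994, 0.111, -0.001]
wrist_force: [-6.5, 2.4, 1.1]
finger_gap: 0.0001
grip_force: 3.0
```

servo_tool([
  {"grip": 1,"x": 1.5,"y": 0,"z": 0,"roll": 0},
  {"grip": 1,"x": 0,"y": 0,"z": 0,"roll": 0},
])

```text
clock: 10.3
tcp_pos: [0.515, 0.1906, 0.0708]
orientation: [-0.001, 0.994, 0.111, -0.002]
wrist_force: [-7.0, 2.3, 1.3]
finger_gap: -0.0001
grip_force: 3.3
```

servo_tool([
  {"grip": 1,"x": 1.5,"y": 0,"z": 0,"roll": 0},
  {"grip": 1,"x": 0,"y": 0,"z": 0,"roll": 0},
])

```text
clock: 10.47
tcp_pos: [0.515, 0.1906, 0.0707]
orientation: [-0.0, 0.994, 0.111, -0.003]
wrist_force: [-11.7, 0.7, 5.0]
finger_gap: 0.0
grip_force: 5.3
```

servo_tool([
  {"grip": 1,"x": 1.0,"y": 0,"z": 0,"roll": 0},
  {"grip": 1,"x": 0,"y": 0,"z": 0,"roll": 0},
])

```text
clock: 10.63
tcp_pos: [0.515, 0.1906, 0.0707]
orientation: [-0.0, 0.994, 0.111, -0.004]
wrist_force: [-13.8, 0.3, 7.6]
finger_gap: -0.0001
grip_force: 6.6
```

It is on its stop at about 14 N. I'll hold there, check and hand in.

servo_tool([
  {"grip": 1,"x": 0,"y": 0,"z": 0,"roll": 0},
  {"grip": 1,"x": 0,"y": 0,"z": 0,"roll": 0},
  {"grip": 1,"x": 0,"y": 0,"z": 0,"roll": 0},
  {"grip": 1,"x": 0,"y": 0,"z": 0,"roll": 0},
  {"grip": 1,"x": 0,"y": 0,"z": 0,"roll": 0},
])

```text
clock: 11.05
tcp_pos: [0.515, 0.1906, 0.0707]
orientation: [-0.0, 0.994, 0.111, -0.004]
wrist_force: [-12.9, 0.2, 7.2]
finger_gap: 0.0001
grip_force: 6.6
```

Run:
```python
from workcell import env
s=env.get_state();print(s["tcp_pos"],s["wrist_force"],abs(s["qvel"]).max());print(env.hand_in())
```

```text
[0.5150296  0.1905849  0.07072168] [-12.93503869   0.2414487    7.20499046] 0.0012916741990014748
the job is handed in; nothing more can be done
None
```

I pressed the long lever to its stop, held it and let it swing fully back out, then pressed the short lever to its stop and handed in at about 11 s while holding it there at about 13 N; the hand-in returned no verdict.

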